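# Find the loose hutch bolt and hold its cap open for the spanner

## Task

One of the three capped bolts along the sill of the hutch run has worked loose: tap down on the caps until you find the bolt that drops in its seat under the tap. Then lift that bolt's hinged cap wide open by its tab, so that I can get a spanner on the head, without drawing the bolt up again, and finish while still holding the cap open, because it springs shut when let go. Leave the caps of the tight bolts shut and everything else on the bench where it is.

Things in the scene. Friction and masses are not known exactly. Their poses are not given: they have to be found in the camera images.
- run: fixed larch hutch with the frame of its run: a sill 45 mm high, 90 mm deep and 530 mm long lies on the bench and carries the three capped bolts in a row; left of it stands the hutch (360 mm wide, 275 mm high to its roof, starting 310 mm left of the origin). Origin: on the bench under the middle of the bolt row; x points away from the robot, y to its left along the sill; the sill reaches from x = -35 to +55 mm, so the caps' tabs overhang its front edge
- seat_a: one of three alike fixed steel seats (a low ring, 68 mm across, 12 mm high) on the sill, about 120 mm apart, one bolt with its grey cap in each. Which one stands where differs every time. Origin: on the bolt's axis at the sill's upper face, 45 mm above the bench; z up, x from the tab side to the hinge side of the cap
- bolt_a (a joint): how far the capped bolt has sunk in its seat, m: 0 to 0.007, all three 0 at the start, when they look alike. A tight bolt does not give at all under a tap. The loose one drops 7 mm, cap and all, when tapped with more than about 3 N (tap with 5 N or more), and then stays down: it takes some 18 N of upward pull to raise it again, which must be avoided
- cap_a (a joint): opening angle of the bolt's cap, rad: 0 shut, 1.3 at its stop; beyond 1.0 it is wide open. A round grey cap, 54 mm across, its flat top 31 mm above the seat's origin, on a hinge line parallel to the seat's y, 29 mm along +x and 16.5 mm above the seat's origin. A light spring (about 1 N at the tab) shuts it when let go; it takes no other force to open. Hinge, top and tab are all 7 mm lower once a loose bolt has dropped
- cap_a_tab (a point): grip point in the middle of the lifting tab of the cap, a straight bar 12 mm wide (along the seat's y), 8 mm thick, standing out 39 mm from the cap's rim on the side away from the hinge. With the cap shut the point is 52 mm along -x from the bolt's axis and 24 mm above the seat's origin (69 mm above the bench), 14 mm from the tab's end; it swings up and away from the robot about the hinge line
- seat_b: one of three alike fixed steel seats (a low ring, 68 mm across, 12 mm high) on the sill, about 120 mm apart, one bolt with its grey cap in each. Which one stands where differs every time. Origin: on the bolt's axis at the sill's upper face, 45 mm above the bench; z up, x from the tab side to the hinge side of the cap
- bolt_b (a joint): how far the capped bolt has sunk in its seat, m: 0 to 0.007, all three 0 at the start, when they look alike. A tight bolt does not give at all under a tap. The loose one drops 7 mm, cap and all, when tapped with more than about 3 N (tap with 5 N or more), and then stays down: it takes some 18 N of upward pull to raise it again, which must be avoided
- cap_b (a joint): opening angle of the bolt's cap, rad: 0 shut, 1.3 at its stop; beyond 1.0 it is wide open. A round grey cap, 54 mm across, its flat top 31 mm above the seat's origin, on a hinge line parallel to the seat's y, 29 mm along +x and 16.5 mm above the seat's origin. A light spring (about 1 N at the tab) shuts it when let go; it takes no other force to open. Hinge, top and tab are all 7 mm lower once a loose bolt has dropped
- cap_b_tab (a point): grip point in the middle of the lifting tab of the cap, a straight bar 12 mm wide (along the seat's y), 8 mm thick, standing out 39 mm from the cap's rim on the side away from the hinge. With the cap shut the point is 52 mm along -x from the bolt's axis and 24 mm above the seat's origin (69 mm above the bench), 14 mm from the tab's end; it swings up and away from the robot about the hinge line
- seat_c: one of three alike fixed steel seats (a low ring, 68 mm across, 12 mm high) on the sill, about 120 mm apart, one bolt with its grey cap in each. Which one stands where differs every time. Origin: on the bolt's axis at the sill's upper face, 45 mm above the bench; z up, x from the tab side to the hinge side of the cap
- bolt_c (a joint): how far the capped bolt has sunk in its seat, m: 0 to 0.007, all three 0 at the start, when they look alike. A tight bolt does not give at all under a tap. The loose one drops 7 mm, cap and all, when tapped with more than about 3 N (tap with 5 N or more), and then stays down: it takes some 18 N of upward pull to raise it again, which must be avoided
- cap_c (a joint): opening angle of the bolt's cap, rad: 0 shut, 1.3 at its stop; beyond 1.0 it is wide open. A round grey cap, 54 mm across, its flat top 31 mm above the seat's origin, on a hinge line parallel to the seat's y, 29 mm along +x and 16.5 mm above the seat's origin. A light spring (about 1 N at the tab) shuts it when let go; it takes no other force to open. Hinge, top and tab are all 7 mm lower once a loose bolt has dropped
- cap_c_tab (a point): grip point in the middle of the lifting tab of the cap, a straight bar 12 mm wide (along the seat's y), 8 mm thick, standing out 39 mm from the cap's rim on the side away from the hinge. With the cap shut the point is 52 mm along -x from the bolt's axis and 24 mm above the seat's origin (69 mm above the bench), 14 mm from the tab's end; it swings up and away from the robot about the hinge line
- bucket: yellow plastic bucket, 224 mm across, 200 mm high, right of the run frame; origin under its centre. Bystander
- feeder: white ceramic feeder bowl, 136 mm across, 52 mm high, inside the run frame; origin under its centre. Bystander
- rake: steel grooming rake with a wooden handle, 190 mm long, 22 mm high, left of the middle, in front of the sill; origin at the handle's front end. Bystander
- willow_ring: woven willow ring, 125 mm across, 22 mm high, inside the run frame; origin under its centre. Bystander
- slicker: white slicker brush lying pins up, 200 mm long, 29 mm high, right of the middle, in front of the sill; origin where handle and head meet. Bystander
- spanner: steel spanner, 190 mm long, flat on the bench just in front of the sill; origin under its middle. Bystander
- salt_lick: white round salt lick with a hole, 72 mm across, 32 mm high, inside the run frame beside the hutch; origin under its centre. Bystander

How it is judged:
On the way, in this order (a step that is already met when the one before it is completed fails the run):
1. the loose bolt is tapped and drops in its seat, all caps still shut (value of joint any of bolt_a, bolt_b, bolt_c above 0.004 m and value of joint each of cap_a, cap_b, cap_c below 0.3 rad), for 0.05 s.
2. the cap of the bolt that dropped is lifted wide open by the fingers (((value of joint bolt_a above 0.0015 m and value of joint cap_a above 1 rad and contact force between seat_a and the fingers above 0.2 N) or (value of joint bolt_b above 0.0015 m and value of joint cap_b above 1 rad and contact force between seat_b and the fingers above 0.2 N) or (value of joint bolt_c above 0.0015 m and value of joint cap_c above 1 rad and contact force between seat_c and the fingers above 0.2 N))), for 0.2 s.
At the end, for the whole second after the job is handed in: the cap of the loose bolt, which is still down in its seat (more than 1.5 mm), is held still by the gripper's fingers, more than 1.0 rad open (its stop is at 1.3), and the other two caps are shut (less than 0.1 rad) (((value of joint bolt_a above 0.0015 m and value of joint cap_a above 1 rad and contact force between seat_a and the fingers above 0.2 N and velocity of joint cap_a between -0.2 and 0.2 rad/s and value of joint each of cap_b, cap_c below 0.1 rad) or (value of joint bolt_b above 0.0015 m and value of joint cap_b above 1 rad and contact force between seat_b and the fingers above 0.2 N and velocity of joint cap_b between -0.2 and 0.2 rad/s and value of joint each of cap_a, cap_c below 0.1 rad) or (value of joint bolt_c above 0.0015 m and value of joint cap_c above 1 rad and contact force between seat_c and the fingers above 0.2 N and velocity of joint cap_c between -0.2 and 0.2 rad/s and value of joint each of cap_a, cap_b below 0.1 rad))); the arm keeps its last pose, push and grip.
It fails at once if a cap is lifted (more than 0.35 rad) whose bolt has not dropped ((value of joint cap_a above 0.35 rad and value of joint bolt_a below 0.0015 m) or (value of joint cap_b above 0.35 rad and value of joint bolt_b below 0.0015 m) or (value of joint cap_c above 0.35 rad and value of joint bolt_c below 0.0015 m)).
It fails at once if one of the other things on the bench is shoved more than 40 mm (distance of any of bucket, feeder, rake, willow_ring, slicker, spanner, salt_lick from where it was at the start of the episode above 0.04 m).
It also fails if it takes over 67 s, if anything falls off the work surface, if the arm or the gripper's body presses on something with over 40 N, if the wrist force passes 120 N, or if a joint passes its speed limit or range.

## Robot

A 6-joint arm with a two-finger parallel gripper is mounted at the origin on the work surface. World frame = base frame: x ahead of the robot, y to its left, z up, the work surface at z = 0. Lengths are in m, angles in rad, forces in N, time in s.
With the tool pointing down it reaches from about 0.375 to 0.975 m from the base axis. Payload 3.8 kg.
Tool frame: the origin (TCP) lies midway between the tips of the shut fingers; the grasp point (between the pads) lies 19 mm behind it; z points along the fingers, y is the direction in which the jaws open and shut (so a half turn about z gives the same grasp; the last joint's range is limited). The gripper opens to 85 mm and grips with 20 to 120 N. Pads are 22 mm wide; open, the fingers measure 114 mm over their backs; the gripper's body (76 mm by 85 mm) begins 54 mm behind the grasp point. The pads swing forward as they close: fully open they stand 13 mm farther back than shut.
Start: joints at [-1.161, 0.264, 1.604, -0, 1.274, -0.037], TCP at [0.292, -0.609, 0.231] pointing down, gripper open.
Joint ranges: [-2.63, 2.63], [-0.94, 2.18], [0.31, 2.57], [-1.31, 4.45], [0, 2.66], [-2.55, 2.55]. Speed limits (rad/s): [2.57, 2.57, 3.14, 3.14, 3.14, 3.14].

## Interface

Orientations are given as a rotation vector (axis times angle).
In Python, from workcell import bot gives the robot as it stands.
- The arm moves only by the tool drive_tool, never from a script. Its argument "deltas" is a list of rows, each an object with "hand": the opening, from 0 (shut) to 1 (fully open); "offset": the shift along the world's x, y, z in cm, a list of three; "angular": the turn, a rotation vector about the world's x, y, z in degrees, a list of three. A call has 1 to 8 rows; each row is the pose to reach, as a shift and turn from the pose commanded when the call began; what a row does not reach only later rows make up. A row lasts 1/8 s, in which the tool goes at most 62.5 mm and 10.7 degrees, less where a joint would pass 70% of its speed; a pose out of reach is approached as far as the arm can. A call with a gripper value outside its range is refused whole. The fingers move at their own pace and stop on an object; "force" is the grip in N (left out, the last holds). Time passes only in rows, so rows that repeat a pose let the fingers close. It gives the time, the measured TCP pose, the force and the opening at its end, in the units of the state.
- bot.read_state(): the state, without advancing time (a new reading comes with each control period).
- bot.read_camera(name): name is "side" or "top"; returns a dict with "frame" (420x560x3 uint8, blue, green, red), "mtx" (3x3 intrinsics, pixels), "k1" (the pictures are not rectified: a ray, as slopes to the right and down, at radius r is drawn at 1 + k1 r^2 times it, then the intrinsics apply), "R" (3x3) and "t" (3): a world point X has camera coordinates R X + t. Camera axes: x right, y down, z forward; pixel columns grow to the right and rows downward; lengths in m; the calibration is good to about 2 mm. A picture is of the moment at which its call begins. There is no depth.
- bot.finish_job(): hands the job in, once; it reports no verdict.
The state is a dict: "time": time; "q": joint angles; "joint_vel": joint speeds; "joint_torque": joint torques, N m; "tool_pos": TCP position; "tcp_rot": TCP orientation; "wrist_force": force on the tool from outside, world axes, zero at the start; "torque": the same for the moment, N m; "width": opening from 0.0 (shut) to 1.0 (fully open).
Only numpy, scipy, OpenCV 4.12 (cv2) and the standard library are available. Lean on these libraries where they do the work, as an engineer would, in place of code of your own. Each camera call takes 0.05 s, during which the arm holds its last target. There are 200 camera calls.

## Working session

There is one attempt and no reset: what is moved stays moved. The work goes in short steps, Python scripts to look and compute and a tool call to move; the robot and the scene stay as the last step left them, time stands still between calls to the robot, and variables do not carry over. Pictures are saved under pics/ and viewed, about 8 in all and at most 12, crops included, and the job is handed in when it is done.

Besides the shell and the picture viewer there is one more tool, called after "Call:" by a JSON object that holds its "fn" and its "kwargs", one argument or row to a line. drive_tool: Moves the arm, as the interface text tells. Its arguments: {"type":"object","properties":{"deltas":{"type":"array"},"force":{"type":"number"}},"required":["deltas"]}

```bash
mkdir -p pics; cat > h.py <<'E'
import numpy as np, cv2
from workcell import bot
def cam(n,save=None):
    c=bot.read_camera(n)
    if save: cv2.imwrite('pics/'+save+'.png',c['frame'])
    return c
def ray(c,uv):
    K=np.array(c['mtx']);d=np.array([c['k1'],0,0,0,0.])
    p=cv2.undistortPoints(np.array([[uv]],float),K,d)[0,0]
    R=np.array(c['R']);t=np.array(c['t'])
    return -R.T@t, R.T@np.array([p[0],p[1],1.])
def onz(c,uv,z):
    o,d=ray(c,uv); return o+d*(z-o[2])/d[2]
def proj(c,X):
    p,_=cv2.projectPoints(np.atleast_2d(np.array(X,float)),cv2.Rodrigues(np.array(c['R']))[0],np.array(c['t']),np.array(c['mtx']),np.array([c['k1'],0,0,0,0.]));return p[:,0]
E
python3 - <<'E'
from h import *
np.set_printoptions(precision=4,suppress=True)
for n in('top','side'):
    c=cam(n,n+'0'); print(n,-np.array(c['R']).T@np.array(c['t']),c['mtx'],c['k1'])
print(bot.read_state())
E
```

```text
top [ 0.3865 -0.084   1.1161] [[387.0644   0.     283.4877]
 [  0.     387.0644 209.1078]
 [  0.       0.       1.    ]] -0.04267344023658109
side [0.5113 0.9282 1.2458] [[535.438    0.     282.4685]
 [  0.     535.438  210.9207]
 [  0.       0.       1.    ]] -0.13520733622202796
{'time': 0.1, 'q': array([-1.1609,  0.2647,  1.6052, -0.    ,  1.2737, -0.0369]), 'joint_vel': array([-0.001 , -0.0001, -0.002 ,  0.0013, -0.0012,  0.0002]), 'joint_torque': array([  0.0001, -51.6708, -36.859 ,  -0.0001,   0.0063,  -0.    ]), 'tool_pos': array([ 0.2914, -0.6081,  0.2301]), 'tcp_rot': array([-3.0615, -0.6956,  0.0006]), 'wrist_force': array([-0.2089, -0.0377,  0.2937]), 'torque': array([ 0.0193, -0.0078,  0.0233]), 'width': 0.998196727490376}
```

View pics/top0.png

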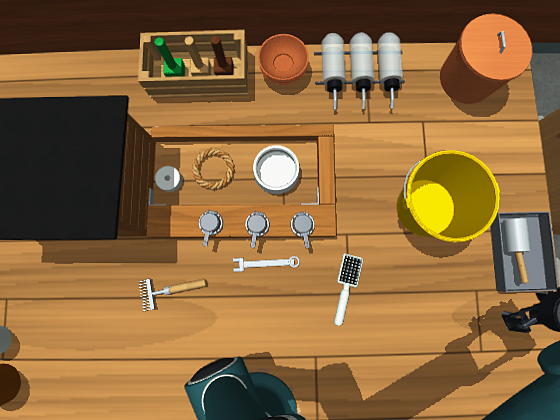

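View pics/side0.png

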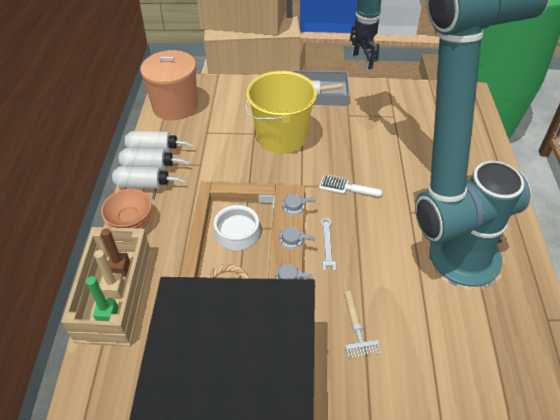

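The top view shows the caps at about (210,222), (257,222) and (303,222), with tabs towards the robot. The spanner is at (265,263), the rake at (170,290) and the slicker at (345,285). I'll measure the caps more closely.

```bash
python3 - <<'E'
from h import *
np.set_printoptions(precision=4,suppress=True)
t=cam('top');s=cam('side')
f=t['frame'];hsv=cv2.cvtColor(f,cv2.COLOR_BGR2HSV)
m=((hsv[...,1]<60)&(hsv[...,2]>70)).astype(np.uint8)
roi=np.zeros_like(m);roi[205:252,190:330]=1;m*=roi
n,l,st,ce=cv2.connectedComponentsWithStats(m)
for i in range(1,n):
    if st[i,4]>60: print(st[i],ce[i])
a=cv2.resize(f[200:255,185:335],None,fx=5,fy=5,interpolation=cv2.INTER_CUBIC)
b=cv2.resize(s['frame'][185:295,255:345],None,fx=3,fy=3,interpolation=cv2.INTER_CUBIC)
w=np.zeros((600,760,3),np.uint8);w[:275,:750]=a;w[275:600,:270]=b[:325]
mm=cv2.resize(m[200:255,185:335]*255,None,fx=3,fy=3,interpolation=cv2.INTER_NEAREST);w[300:465,290:740]=mm[...,None]
cv2.imwrite('pics/z.png',w)
E
```

```text
[199 210  23  37 455] [208.8659 224.4484]
[245 212  24  36 461] [256.0043 225.5618]
[291 212  24  36 468] [302.6368 225.7692]
```

View pics/z.png

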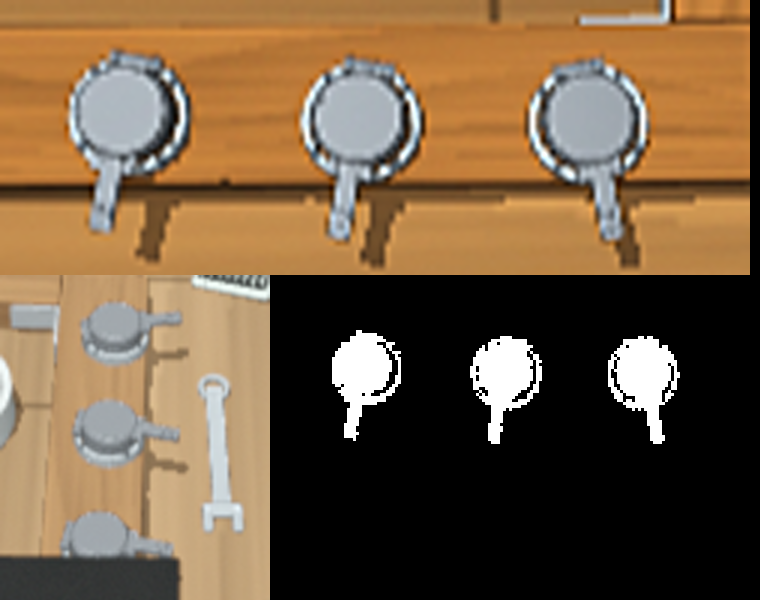

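The crop shows cap tops at about (209.8,222.6), (257,223.4) and (302.8,223.6), and tab ends at (205.2,246), (253,248) and (307.6,247.6). The seats are each yawed a little.

```bash
python3 - <<'E'
from h import *
np.set_printoptions(precision=4,suppress=True)
t=cam('top')
C=np.array([[209.6,222.4],[256.8,223.2],[302.6,223.4]]);T=np.array([[205,245.8],[252.8,247.8],[307.4,247.4]])
for c,e in zip(C,T):
    a=onz(t,c,.076);b=onz(t,e,.073);d=a-b
    yaw=np.arctan2(d[1],d[0]);u=np.array([np.cos(yaw),np.sin(yaw)])
    print(a,b,'len(66)',np.linalg.norm(d[:2]),'yaw',np.degrees(yaw),'tabpt',a[:2]-.052*u,'hinge',a[:2]+.029*u,'r',np.linalg.norm(a[:2]))
s=cam('side')
f=s['frame']
# side check: reproject
for c in C: print(proj(s,onz(t,c,.076)))
E
```

```text
[0.5168 0.1182 0.076 ] [0.4539 0.1307 0.073 ] len(66) 0.0641461308666449 yaw -11.275812400414317 tabpt [0.4658 0.1284] hinge [0.5452 0.1125] r 0.5301507420866725
[ 0.5119 -0.0099  0.076 ] [0.446  0.0018 0.073 ] len(66) 0.06700713350874059 yaw -10.032723355656067 tabpt [ 0.4607 -0.0008] hinge [ 0.5405 -0.0149] r 0.5120448642510629
[ 0.5088 -0.1337  0.076 ] [ 0.444 -0.145  0.073] len(66) 0.06576876360186312 yaw 9.817470238296615 tabpt [ 0.4575 -0.1426] hinge [ 0.5373 -0.1288] r 0.5260567093384924
[[288.1186 269.0475]]
[[291.0306 231.3524]]
[[293.0317 198.6186]]
```

Call:
{"fn": "drive_tool", "kwargs": {
  "deltas": [
    {"hand": 0, "offset": [2, 4, 5], "angular": [0, 0, 0]},
    {"hand": 0, "offset": [21.7, 47.4, 5], "angular": [0, 0, -15.8]},
    {"hand": 0, "offset": [21.7, 47.4, 5], "angular": [0, 0, -15.8]},
    {"hand": 0, "offset": [21.7, 47.4, 5], "angular": [0, 0, -15.8]},
    {"hand": 0, "offset": [21.7, 47.4, 5], "angular": [0, 0, -15.8]},
    {"hand": 0, "offset": [21.7, 47.4, 5], "angular": [0, 0, -15.8]},
    {"hand": 0, "offset": [21.7, 47.4, 5], "angular": [0, 0, -15.8]},
    {"hand": 0, "offset": [21.7, 47.4, 5], "angular": [0, 0, -15.8]}
  ],
  "force": 30
}}

```text
time: 1.3
tool_pos: [0.4917, -0.1713, 0.2813]
tcp_rot: [3.13, 0.268, 0.001]
wrist_force: [1.2, -0.5, 0.1]
width: -0.004
```

Call:
{"fn": "drive_tool", "kwargs": {
  "deltas": [
    {"hand": 0, "offset": [1.7, 3.8, -6], "angular": [0, 0, 0]},
    {"hand": 0, "offset": [1.7, 3.8, -12], "angular": [0, 0, 0]},
    {"hand": 0, "offset": [1.7, 3.8, -18], "angular": [0, 0, 0]},
    {"hand": 0, "offset": [1.7, 3.8, -18], "angular": [0, 0, 0]},
    {"hand": 0, "offset": [1.7, 3.8, -18], "angular": [0, 0, 0]}
  ]
}}

```text
time: 1.92
tool_pos: [0.5092, -0.1356, 0.1025]
tcp_rot: [3.13, 0.268, 0.002]
wrist_force: [0.4, 0.3, 0.2]
width: 0.001
```

```bash
python3 - <<'E'
from h import *
s=bot.read_state();print(s['tool_pos'],s['q'],s['wrist_force'])
E
```

```text
[ 0.50919612 -0.13558639  0.1024779 ] [-3.07502102e-01  1.02990976e-01  2.04663678e+00 -1.19911412e-05
  9.90496917e-01  1.09248178e+00] [0.38864889 0.3018673  0.20912548]
```

Call:
{"fn": "drive_tool", "kwargs": {
  "deltas": [
    {"hand": 0, "offset": [0, 0, -2], "angular": [0, 0, 0]},
    {"hand": 0, "offset": [0, 0, -2.5], "angular": [0, 0, 0]},
    {"hand": 0, "offset": [0, 0, -2.7], "angular": [0, 0, 0]},
    {"hand": 0, "offset": [0, 0, -2.8], "angular": [0, 0, 0]},
    {"hand": 0, "offset": [0, 0, -2.8], "angular": [0, 0, 0]}
  ]
}}

```text
time: 2.55
tool_pos: [0.5098, -0.1359, 0.0758]
tcp_rot: [3.129, 0.268, 0.005]
wrist_force: [-2.9, 0.2, 8.2]
width: 0.001
```

Call:
{"fn": "drive_tool", "kwargs": {
  "deltas": [
    {"hand": 0, "offset": [0, 0, 3], "angular": [0, 0, 0]},
    {"hand": 0, "offset": [0.2, 6, 3], "angular": [0, 0, 0]},
    {"hand": 0, "offset": [0.3, 12, 3], "angular": [0, 0, 0]},
    {"hand": 0, "offset": [0.3, 12.6, 2], "angular": [0, 0, 0]},
    {"hand": 0, "offset": [0.3, 12.6, 0.5], "angular": [0, 0, 0]},
    {"hand": 0, "offset": [0.3, 12.6, 0.2], "angular": [0, 0, 0]},
    {"hand": 0, "offset": [0.3, 12.6, 0], "angular": [0, 0, 0]},
    {"hand": 0, "offset": [0.3, 12.6, 0], "angular": [0, 0, 0]}
  ]
}}

```text
time: 3.55
tool_pos: [0.5111, -0.0101, 0.0728]
tcp_rot: [3.13, 0.266, -0.001]
wrist_force: [0.8, -0.3, 0.4]
width: 0.0
```

Call:
{"fn": "drive_tool", "kwargs": {
  "deltas": [
    {"hand": 0, "offset": [0, 0, -0.2], "angular": [0, 0, 0]},
    {"hand": 0, "offset": [0, 0, -0.4], "angular": [0, 0, 0]},
    {"hand": 0, "offset": [0, 0, -0.6], "angular": [0, 0, 0]},
    {"hand": 0, "offset": [0, 0, -0.6], "angular": [0, 0, 0]}
  ]
}}

```text
time: 4.05
tool_pos: [0.5117, -0.0096, 0.0686]
tcp_rot: [3.129, 0.269, 0.001]
wrist_force: [-4.0, -2.1, 11.7]
width: 0.005
```

The middle bolt dropped: contact is now at z=0.0686, against 0.076 before. Next I lift off and tilt to come at its tab.

```bash
python3 - <<'E'
from h import *
from scipy.spatial.transform import Rotation as R
s=bot.read_state();c=R.from_rotvec(s['tcp_rot']).as_matrix();print(c)
y=np.radians(-10);v=np.array([-np.sin(y),np.cos(y),0]);u=np.array([np.cos(y),np.sin(y),0])
z=np.sin(np.pi/4)*u-np.cos(np.pi/4)*np.array([0,0,1.]);yy=-v
g=np.stack([np.cross(yy,z),yy,z],1)
print(np.degrees(R.from_matrix(g@c.T).as_rotvec()))
E
```

```text
[[ 9.85355746e-01  1.70510489e-01  4.75504770e-04]
 [ 1.70510840e-01 -9.85355446e-01 -8.36176249e-04]
 [ 3.25964394e-04  9.05009790e-04 -9.99999537e-01]]
[-2.25809814e-02 -4.51963723e+01 -1.87647431e+01]
```

Call:
{"fn": "drive_tool", "kwargs": {
  "deltas": [
    {"hand": 0, "offset": [0, 0, 5], "angular": [0, 0, 0]},
    {"hand": 0.5, "offset": [-2, 0.5, 8], "angular": [0, -9, -3.8]},
    {"hand": 0.5, "offset": [-4, 1, 8], "angular": [0, -18, -7.5]},
    {"hand": 0.5, "offset": [-6, 1.2, 8], "angular": [0, -27, -11.3]},
    {"hand": 0.5, "offset": [-8.4, 1.5, 8], "angular": [0, -36, -15]},
    {"hand": 0.5, "offset": [-8.4, 1.5, 8], "angular": [0, -45.2, -18.8]},
    {"hand": 0.5, "offset": [-8.4, 1.5, 8], "angular": [0, -45.2, -18.8]},
    {"hand": 0.5, "offset": [-8.4, 1.5, 8], "angular": [0, -45.2, -18.8]}
  ]
}}

```text
time: 5.05
tool_pos: [0.4685, 0.0177, 0.1789]
tcp_rot: [2.849, -0.256, 1.101]
wrist_force: [-0.7, -0.7, -0.9]
width: 0.501
```

```bash
python3 - <<'E'
from h import *
from scipy.spatial.transform import Rotation as R
np.set_printoptions(precision=4,suppress=True)
s=bot.read_state();print(s['tool_pos'],s['q'],s['wrist_force'],s['width']);print(R.from_rotvec(s['tcp_rot']).as_matrix())
E
```

```text
[0.4685 0.0177 0.1789] [ 0.1573 -0.5289  2.5701 -0.558   0.4546  2.3311] [-0.7322 -0.7499 -0.9097] 0.5011460789216847
[[ 0.7283 -0.1821  0.6606]
 [-0.1274 -0.9832 -0.1306]
 [ 0.6733  0.0109 -0.7392]]
```

```bash
cat >> h.py <<'E'
from scipy.spatial.transform import Rotation as R
def goal(tilt,yaw=-10):
    y=np.radians(yaw);t=np.radians(tilt);v=np.array([-np.sin(y),np.cos(y),0]);u=np.array([np.cos(y),np.sin(y),0])
    z=np.sin(t)*u-np.cos(t)*np.array([0,0,1.]);return np.stack([np.cross(-v,z),-v,z],1)
def need(g,p):
    s=bot.read_state();c=R.from_rotvec(s['tcp_rot']).as_matrix()
    print('rot',np.degrees(R.from_matrix(g@c.T).as_rotvec()).round(1),'off cm',((np.array(p)-s['tool_pos'])*100).round(2),'q',s['q'].round(2),'F',s['wrist_force'].round(1))
E
python3 -c "
from h import *
need(goal(20),[.442,.0024,.13])"
```

```text
rot [ 4.6 21.9  0.4] off cm [-2.65 -1.53 -4.89] q [ 0.16 -0.53  2.57 -0.56  0.45  2.33] F [-0.7 -0.7 -0.9]
```

Call:
{"fn": "drive_tool", "kwargs": {
  "deltas": [
    {"hand": 0.5, "offset": [0, 0, 0], "angular": [2.3, 11, 0.2]},
    {"hand": 0.5, "offset": [0, 0, 0], "angular": [4.6, 21.9, 0.4]},
    {"hand": 0.5, "offset": [-1, -1, -2], "angular": [4.6, 21.9, 0.4]},
    {"hand": 0.5, "offset": [-2.6, -1.5, -4.9], "angular": [4.6, 21.9, 0.4]},
    {"hand": 0.5, "offset": [-2.6, -1.5, -4.9], "angular": [4.6, 21.9, 0.4]}
  ]
}}

```text
time: 5.68
tool_pos: [0.4388, 0.0013, 0.1258]
tcp_rot: [3.054, -0.272, 0.523]
wrist_force: [-0.2, 0.2, -0.2]
width: 0.499
```

```bash
python3 -c "
from h import *
need(goal(20),[.442,.0024,.102])"
```

```text
rot [-0.  -0.6  0.2] off cm [ 0.32  0.11 -2.38] q [-0.01 -0.33  2.42 -0.09  0.72  1.79] F [-0.2  0.2 -0.2]
```

Call:
{"fn": "drive_tool", "kwargs": {
  "deltas": [
    {"hand": 0.5, "offset": [0.3, 0.1, -2.4], "angular": [0, -0.6, 0]},
    {"hand": 0.5, "offset": [1, 0, -4.3], "angular": [0, -0.6, 0]},
    {"hand": 0.5, "offset": [1.7, -0.1, -6.2], "angular": [0, -0.6, 0]},
    {"hand": 0.5, "offset": [2.3, -0.2, -8], "angular": [0, -0.6, 0]},
    {"hand": 0.5, "offset": [2.3, -0.2, -8], "angular": [0, -0.6, 0]}
  ]
}}

```text
time: 6.3
tool_pos: [0.4655, -0.0002, 0.0493]
tcp_rot: [3.051, -0.27, 0.55]
wrist_force: [0.4, -0.4, 0.2]
width: 0.503
```

```bash
python3 -c "
from h import *
need(goal(20),[.4622,-.0011,.046])
t=cam('top')['frame'][190:270,190:330];s=cam('side')['frame'][170:290,230:370]
w=np.zeros((600,800,3),np.uint8)
w[:240,:420]=cv2.resize(t,None,fx=3,fy=3,interpolation=2);w[240:600,:420]=cv2.resize(s,None,fx=3,fy=3,interpolation=2)
cv2.imwrite('pics/g.png',w[:,:420])"
```

```text
rot [-0.   0.4  0.1] off cm [-0.33 -0.09 -0.33] q [-0.01 -0.14  2.45 -0.12  0.48  1.83] F [ 0.4 -0.4  0.2]
```

View pics/g.png

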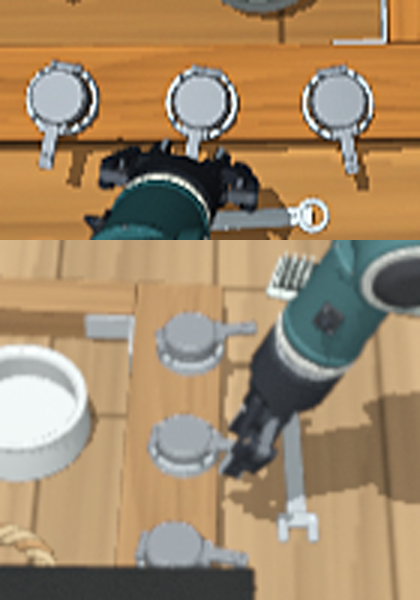

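The picture shows the middle tab at (193,147), centred between the open fingers. The middle cap sits lower than the others and all caps are shut. I'll correct by 3 mm and close.

Call:
{"fn": "drive_tool", "kwargs": {
  "deltas": [
    {"hand": 0.5, "offset": [-0.3, -0.1, -0.4], "angular": [0, 0, 0]},
    {"hand": 0.5, "offset": [-0.3, -0.1, -0.4], "angular": [0, 0, 0]},
    {"hand": 0.0, "offset": [-0.3, -0.1, -0.4], "angular": [0, 0, 0]},
    {"hand": 0.0, "offset": [-0.3, -0.1, -0.4], "angular": [0, 0, 0]},
    {"hand": 0.0, "offset": [-0.3, -0.1, -0.4], "angular": [0, 0, 0]},
    {"hand": 0.0, "offset": [-0.3, -0.1, -0.4], "angular": [0, 0, 0]}
  ],
  "force": 20
}}

```text
time: 7.15
tool_pos: [0.4628, -0.0001, 0.046]
tcp_rot: [3.052, -0.271, 0.554]
wrist_force: [-1.2, 8.7, 1.5]
width: 0.132
```

```bash
python3 - <<'E'
from h import *
s=bot.read_state();p=s['tool_pos'];print(p,s['wrist_force'].round(2),s['width'])
v=np.array([.1736,.9848,0]);H=np.array([.5405,-.0149,.0545])
for a in (8,16,24,32,40,48,56,64,68):
    r=R.from_rotvec(v*np.radians(a)); print(a,((H+r.apply(p-H)-p)*100).round(2),(v*a).round(1))
E
```

```text
[ 4.62838228e-01 -1.21502511e-04  4.60271444e-02] [-1.17  8.66  1.46] 0.13202499539242768
8 [-0.04  0.01  1.11] [1.4 7.9 0. ]
16 [ 0.07 -0.01  2.21] [ 2.8 15.8  0. ]
24 [ 0.33 -0.06  3.29] [ 4.2 23.6  0. ]
32 [ 0.74 -0.13  4.32] [ 5.6 31.5  0. ]
40 [ 1.28 -0.23  5.28] [ 6.9 39.4  0. ]
48 [ 1.96 -0.34  6.15] [ 8.3 47.3  0. ]
56 [ 2.74 -0.48  6.93] [ 9.7 55.1  0. ]
64 [ 3.62 -0.64  7.58] [11.1 63.   0. ]
68 [ 4.09 -0.72  7.86] [11.8 67.   0. ]
```

Call:
{"fn": "drive_tool", "kwargs": {
  "deltas": [
    {"hand": 0, "offset": [0, 0.2, 0], "angular": [0, 0, 0]},
    {"hand": 0, "offset": [0, 0.2, 0.55], "angular": [0.7, 4, 0]},
    {"hand": 0, "offset": [0, 0.2, 1.1], "angular": [1.4, 7.9, 0]},
    {"hand": 0, "offset": [0, 0.2, 1.65], "angular": [2.1, 11.8, 0]},
    {"hand": 0, "offset": [0.1, 0.2, 2.2], "angular": [2.8, 15.8, 0]},
    {"hand": 0, "offset": [0.1, 0.2, 2.2], "angular": [2.8, 15.8, 0]}
  ]
}}

```text
time: 7.9
tool_pos: [0.4633, 0.0007, 0.0676]
tcp_rot: [3.121, -0.278, 0.118]
wrist_force: [-2.7, 0.8, 0.7]
width: 0.137
```

Call:
{"fn": "drive_tool", "kwargs": {
  "deltas": [
    {"hand": 0, "offset": [0.12, -0.02, 0.55], "angular": [0.7, 3.9, 0]},
    {"hand": 0, "offset": [0.26, -0.05, 1.1], "angular": [1.4, 7.9, 0]},
    {"hand": 0, "offset": [0.45, -0.08, 1.6], "angular": [2.1, 11.8, 0]},
    {"hand": 0, "offset": [0.67, -0.12, 2.1], "angular": [2.8, 15.7, 0]},
    {"hand": 0, "offset": [0.92, -0.17, 2.6], "angular": [3.5, 19.6, 0]},
    {"hand": 0, "offset": [1.2, -0.22, 3.05], "angular": [4.1, 23.6, 0]},
    {"hand": 0, "offset": [1.2, -0.22, 3.05], "angular": [4.1, 23.6, 0]}
  ]
}}

```text
time: 8.78
tool_pos: [0.475, -0.0015, 0.0978]
tcp_rot: [-3.056, 0.272, 0.528]
wrist_force: [-5.0, 1.2, 2.5]
width: 0.132
```

Call:
{"fn": "drive_tool", "kwargs": {
  "deltas": [
    {"hand": 0, "offset": [0.25, -0.05, 0.45], "angular": [0.7, 3.9, 0]},
    {"hand": 0, "offset": [0.6, -0.11, 0.87], "angular": [1.4, 7.9, 0]},
    {"hand": 0, "offset": [0.95, -0.18, 1.28], "angular": [2.1, 11.8, 0]},
    {"hand": 0, "offset": [1.35, -0.25, 1.65], "angular": [2.8, 15.8, 0]},
    {"hand": 0, "offset": [1.8, -0.33, 2.0], "angular": [3.5, 19.7, 0]},
    {"hand": 0, "offset": [2.25, -0.41, 2.3], "angular": [4.2, 23.6, 0]},
    {"hand": 0, "offset": [2.7, -0.49, 2.58], "angular": [4.9, 27.6, 0]},
    {"hand": 0, "offset": [2.7, -0.49, 2.58], "angular": [4.9, 27.6, 0]}
  ]
}}

```text
time: 9.78
tool_pos: [0.5024, -0.0065, 0.1234]
tcp_rot: [-2.803, 0.249, 1.234]
wrist_force: [-1.6, 0.5, 2.0]
width: 0.129
```

```bash
python3 -c "
from h import *
need(goal(20-68),[.504,-.007,.124])
s=bot.read_state();print(s['joint_vel'].round(3))
t=cam('top')['frame'][170:270,190:330];s=cam('side')['frame'][150:290,230:370]
w=np.zeros((720,420,3),np.uint8)
w[:300]=cv2.resize(t,None,fx=3,fy=3,interpolation=2);w[300:720]=cv2.resize(s,None,fx=3,fy=3,interpolation=2)
cv2.imwrite('pics/o.png',cv2.resize(w,(350,600)))"
```

```text
rot [0.2 0.5 0.1] off cm [ 0.16 -0.05  0.06] q [-0.1   0.6   1.57  0.06  1.81  1.64] F [-1.6  0.5  2. ]
[ 0.004 -0.026  0.017 -0.003 -0.034 -0.002]
```

View pics/o.png

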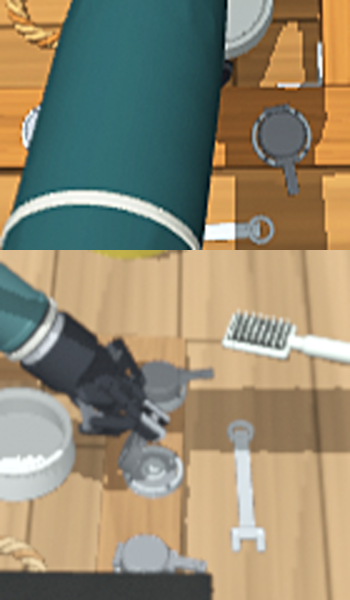

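The side view shows the middle cap standing open, held in the fingers at about (150,420), with the bolt head exposed at (152,468). The other two caps are shut and the spanner and slicker are in place. I'll let it settle, then hand in.

Call:
{"fn": "drive_tool", "kwargs": {
  "deltas": [
    {"hand": 0, "offset": [0, 0, 0], "angular": [0, 0, 0]},
    {"hand": 0, "offset": [0, 0, 0], "angular": [0, 0, 0]},
    {"hand": 0, "offset": [0, 0, 0], "angular": [0, 0, 0]},
    {"hand": 0, "offset": [0, 0, 0], "angular": [0, 0, 0]}
  ]
}}

```text
time: 10.38
tool_pos: [0.5026, -0.0065, 0.1236]
tcp_rot: [-2.803, 0.249, 1.233]
wrist_force: [-0.1, -0.3, -4.1]
width: 0.141
```

```bash
python3 -c "
from h import *
s=bot.read_state();print(s['time'],s['tool_pos'],s['joint_vel'].round(3),s['wrist_force'],s['width'])
print(bot.finish_job())"
```

```text
10.375 [ 0.50262296 -0.00648968  0.12364877] [ 0.002  0.003 -0.002  0.001  0.003  0.   ] [-0.08796618 -0.31492423 -4.13090853] 0.14122511849413022
the job is handed in; nothing more can be done
None
```

The middle bolt was the loose one. I handed the job in at about 10.4 s, with its cap held open in the fingers.

- **Finding it:** I tapped the right cap first. It held at z = 0.076 m under about 8 N, so that bolt is tight. The middle cap then gave way, with contact at 0.0686 m, about 7 mm lower. I didn't tap the left cap, as the loose bolt was already found.
- **Opening the cap:** I gripped the middle tab at 20 N (about 12 mm between the pads) and swung it about its hinge. From the tool pose the cap stands about 68° (1.18 rad) open. The cap angle was not measured directly.
- **Last checks:**
  - **Arm:** it was still, and the pads were still on the tab at about 12 mm.
  - **Bolt:** force readings during and after the lift stayed within about 6 N, well under the 18 N that would raise the bolt. The last one was 4 N downward on the tool, after about 2 N upward just before. I did not measure the bolt's height again after the lift.
  - **Pictures:** the last one shows the bolt head exposed and the other two caps shut. The spanner and slicker were in place; the rake, bucket and other things were not checked again.
- **One problem on the way:** my first 45° approach tilt was out of the arm's reach, so I used 20° instead. It touched nothing.

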